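Build the sieve stack on the sieve shaker

ROBOT

A 6-joint arm with a two-finger parallel gripper is mounted at the origin on the work surface. World frame = base frame: x ahead of the robot, y to its left, z up, the work surface at z = 0. Lengths are in mm, angles in rad, forces in N, time in s.
With the tool pointing down it reaches from about 350 to 775 mm from the base axis. Payload 7.3 kg.
Tool frame: the origin (TCP) lies midway between the tips of the shut fingers; the grasp point (between the pads) lies 19 mm behind it; z points along the fingers, y is the line along which they close (so a half turn about z gives the same grasp; the last joint's range is limited). The gripper opens to 92 mm and grips with 3 to 60 N. Pads are 19 mm wide; open, the fingers measure 130 mm over their backs; the gripper's body (75 mm by 190 mm) begins 47 mm behind the grasp point.
Start: joints at [1.179, 0.342, 1.524, -0, 1.275, -0.146], TCP at [127.734, 509.246, 203.741] pointing down, gripper open.
Joint ranges: [-2.53, 2.53], [-0.77, 2.02], [0.04, 2.7], [-1, 4.14], [0.28, 2.66], [-3.11, 3.11]. Speed limits (rad/s): [2.57, 2.57, 3.14, 3.14, 3.14, 3.14].

INTERFACE

Orientations are given as [roll, pitch, yaw] about the fixed x, y, z axes, in that order (R = Rz(yaw) Ry(pitch) Rx(roll)).
In Python, from plant import readout, vision, order, models gives the robot as it stands. The module is installed in compiled form; this text tells all that it offers.
- The arm moves only by the tool step_arm, never from a script. Its argument "series" is text: rows parted by semicolons, each of 7 numbers parted by spaces: the gripper's target within -1 to 1 (shut at 1, half-way at 0, fully open at -1), then the shift along the tool's x, y, z each as a share of 80 mm, from -1 to 1, then the turn, a rotation vector about the tool's x, y, z each as a share of 2 pi rad, from -1 to 1. In form: jaw x y z ax ay az; .... A call has 1 to 20 rows; each row is the pose to reach, as a shift and turn from the pose commanded when the call began, along the tool's axes at that moment, turning the shorter way round; what a row does not reach only later rows make up. A row lasts 1/10 s, in which the tool goes at most 50 mm and 8.59 degrees, less where a joint would pass 70% of its speed; a pose out of reach is approached as far as the arm can. A call with a number of a shift or a turn outside -1 to 1 is refused whole. A call with a gripper value outside its range is refused whole. The fingers move at their own pace and stop on an object; the grip force is fixed at half the most. Time passes only in rows, so rows that repeat a pose let the fingers close. It gives the time, the measured TCP pose, the force, the opening and the grip force at its end, in the units of the state.
- readout.get_obs(): the state, without advancing time (a new reading comes with each control period).
- vision.capture(name): name is "scene" or "top"; returns a dict with "frame" (400x640x3 uint8, red, green, blue), "depth" (400x640 float32, mm along the optical axis (not along the pixel's ray), 0 where there is no reading), "fovy" (degrees; the focal length in pixels is half the picture's height over the tangent of half this angle, whatever the lens; pixels are square), "cx", "cy" (the principal point, pixels), "k1" (the pictures are not rectified: a ray, as slopes to the right and down, at radius r is drawn at 1 + k1 r^2 times it, then the intrinsics apply), "rvec" (rotation vector, rad) and "tvec" (3), from world to camera coordinates, as OpenCV has them. Camera axes: x right, y down, z forward; pixel columns grow to the right and rows downward; lengths in mm; the calibration is good to about 2 mm. A picture is of the moment at which its call begins.
- order.close_job(): hands the job in; it is judged then, once.
Trained networks look in a picture, given as the dict that the camera call returned (one of the last four; its "shot" number tells which), for a name from the list of things; names that differ only in an ending like _2 or _b are one class to them, and where a whole thing is asked for, a point or a joint stands for the part that bears it (a point fixed in the world has none). Each returns a list of dicts, best first, with "p" (0 to 1); they miss things now and then, are a little off and sometimes report something else, mostly with a low value. They report only what shows in the picture. A call takes as long as a camera call.
- models.look_for(picture, thing): "position" ([column, row] in pixels, amid what is visible of it).
- models.pinpoint(picture, thing): "position" ([column, row] in pixels: a listed point, or the origin of a listed thing).
The state is a dict: "time": time; "joint_positions": joint angles; "dq": joint speeds; "tau": joint torques, N m; "tool_pos": TCP position; "tcp_rot": TCP orientation; "contact_force": force on the tool from outside, world axes, zero at the start; "moment": the same for the moment, N m; "grip_width": finger opening in mm; "finger_force": force on a finger pad.
Only numpy, scipy, OpenCV 4.12 (cv2) and the standard library are available. Lean on these libraries where they do the work, as an engineer would, in place of code of your own. Each camera call takes 0.05 s, during which the arm holds its last target. There are 200 camera calls.

TASK

Get the sieve shaker ready for the next batch of fruit seeds: build the sieve stack on the middle of its rubber pad, from the bottom up the pan, the fine sieve, the medium sieve, the coarse sieve and the lid, each seated fully and level in the one below. Set the parts down, do not drop them, leave the culture dishes and the small wash bottle where they stand, and leave the finished stack standing on its own.

Things in the scene. Friction and masses are not known exactly. Their poses are not given: they have to be found in the camera images.
- pan_c (a point): The receiving pan: round metal cup, closed smooth metal bottom and no mesh, 36 mm tall, wide band 0 to 22 mm (diameter 64 mm) and mouth rim 22 to 36 mm (outside 60, inside 54 mm). Mouth up; 75 to 135 g. Point: its centre, 18 mm above the underside; z up.
- fine_c (a point): Round metal sieve, 44 mm tall, 80 to 150 g. From the underside: tapered skirt 0-8 mm (diameter 47 to 52), band 8-28 mm (diameter 64, grip here), mouth rim 28-44 mm (outside 60, inside 54). The skirt drops into the mouth below until the band rests on that rim: 36 mm per part. The fine one: its mesh is a close bronze cloth like a plain sheet, 16 mm below the rim. Point: its centre, 22 mm above the underside; z up.
- medium_c (a point): Same frame and weight as the fine sieve, 44 mm tall. This is the medium one: bright steel wire mesh with openings of about 3 mm, many wires. This point is at its centre, 22 mm above its underside; z is up.
- coarse_c (a point): Same frame and weight as the fine sieve, 44 mm tall. This is the coarse one: two thick bright steel wires each way, openings of about 14 mm. This point is at its centre, 22 mm above its underside; z is up.
- lid_c (a point): The lid: closed round metal cap with a small black knob on top, 36 mm tall in all. From its underside up: the same tapering skirt 0 to 8 mm, cap 8 to 24 mm (diameter 64 mm, the place to grip), knob 24 to 36 mm (diameter 18 mm). Stands on its skirt; 65 to 125 g. This point is on its axis, 18 mm above its underside; z is up.
- shaker_pad (a point): Centre of the top of the sieve shaker's round black rubber pad, 55 mm above the bench; the pad is 92 mm across, level, fixed, on a round metal platform 104 mm across. The shaker is a low white box, 150 x 140 mm; nothing on it stands higher than the pad. z up; x points away from its control panel.
- rack: White tube rack with orange-capped tubes, 88 x 128 mm, 53 mm tall, fixed; a bystander on the other side of the bench from the shaker. Origin under its centre; x along the 88 mm side.
- dishes_c (a point): Stack of three closed pale clear-plastic culture dishes, one piece, 58 mm across and 45 mm tall, loose, standing among the sieve parts; not part of the job. This point is at its centre, 22.5 mm above the bench.
- bottle_small: Small white wash bottle with a teal cap and bent spout, 58 mm across, 180 mm tall with its spout, loose, near the far edge of the bench; not part of the job. A large wash bottle, a tray of oranges, a tub of tubes and a carton stand along the far edge beyond it. Origin under its centre.

How it is judged (in metres and radians):
At the end, for the whole second after the job is handed in: Pan on the pad within 12 mm of its centre; fine, medium, coarse sieve and lid above it in that order, each within 4 mm of the axis of the part below and within 3 mm of its seated height; all upright within 0.06 rad, released and at rest; dishes and bottle moved under 30 mm (z of pan_c in the frame of shaker_pad between 0.015 and 0.021 m and horizontal distance between pan_c and shaker_pad below 0.012 m and angle between each of pan_c, fine_c, medium_c, coarse_c, lid_c's own z axis and vertical below 0.06 rad and linear speed of each of pan, fine, medium, coarse, lid below 0.01 m/s and z of fine_c in the frame of pan_c between 0.029 and 0.035 m and horizontal distance between fine_c and pan_c below 0.004 m and z of medium_c in the frame of fine_c between 0.033 and 0.039 m and horizontal distance between medium_c and fine_c below 0.004 m and z of coarse_c in the frame of medium_c between 0.033 and 0.039 m and horizontal distance between coarse_c and medium_c below 0.004 m and z of lid_c in the frame of coarse_c between 0.029 and 0.035 m and horizontal distance between lid_c and coarse_c below 0.004 m); the robot touches nothing.
It fails at once if a part of the sieve set is dropped: it falls free of the gripper faster than 0.7 m/s (about 25 mm of fall) ((contact force between pan and the fingers below 0.05 N and linear speed of pan above 0.7 m/s) or (contact force between fine and the fingers below 0.05 N and linear speed of fine above 0.7 m/s) or (contact force between medium and the fingers below 0.05 N and linear speed of medium above 0.7 m/s) or (contact force between coarse and the fingers below 0.05 N and linear speed of coarse above 0.7 m/s) or (contact force between lid and the fingers below 0.05 N and linear speed of lid above 0.7 m/s)).
It fails at once if the stack of culture dishes is pushed more than 30 mm or knocked over (distance of dishes_c from where it was at the start of the episode above 0.03 m or angle between dishes_c's own z axis and vertical above 0.5 rad).
It fails at once if the small wash bottle is pushed more than 30 mm or knocked over (distance of bottle_small from where it was at the start of the episode above 0.03 m or angle between bottle_small's own z axis and vertical above 0.5 rad).
It also fails if it takes over 104 s, if anything falls off the work surface, if the arm or the gripper's body presses on something with over 40 N, if the wrist force passes 120 N, or if a joint passes its speed limit or range.

## Working session

There is one attempt and no reset: what is moved stays moved. The work goes in short steps, Python scripts to look and compute and a tool call to move; the robot and the scene stay as the last step left them, time stands still between calls to the robot, and variables do not carry over. Pictures are saved under pics/ and viewed, at most 14 in all, crops included, and the job is handed in when it is done.

Besides the shell and the picture viewer there is one more tool, called after "Call:" as a command line: name --argument value ..., lists and objects as JSON in quotes. step_arm: Moves the arm, as the interface text tells. Shift numbers are shares of 80 mm and turn numbers shares of 2 pi rad, none past 1 either way. Its arguments: {"type":"object","properties":{"series":{"type":"string"}},"required":["series"]}

```bash
mkdir -p pics
cat > h.py <<'E'
import numpy as np, cv2
from plant import readout, vision, order, models
def K(c):
    f=200/np.tan(np.radians(c["fovy"])/2); return f
def cam(c):
    R=cv2.Rodrigues(np.array(c["rvec"],float))[0]; return R,np.array(c["tvec"],float).ravel()
def ray(c,uv):
    f=K(c); d=(np.atleast_2d(uv)-[c["cx"],c["cy"]])/f
    s=d.copy()
    for _ in range(20): s=d/(1+c["k1"]*(s**2).sum(1,keepdims=True))
    return np.c_[s,np.ones(len(s))]
def at_z(c,uv,z):
    R,t=cam(c); o=-R.T@t; d=ray(c,uv)@R; return o+d*((z-o[2])/d[:,2])[:,None]
def cloud(c):
    R,t=cam(c); v,u=np.mgrid[0:400,0:640]
    r=ray(c,np.c_[u.ravel(),v.ravel()].astype(float))
    return ((r*c["depth"].reshape(-1,1)-t)@R).reshape(400,640,3)
def save(c,n): cv2.imwrite(f"pics/{n}.png",c["frame"][:,:,::-1])
E
python3 - <<'E'
from h import *
Z=dict(pan_c=18,fine_c=22,medium_c=22,coarse_c=22,lid_c=18,shaker_pad=55,dishes_c=22.5,bottle_small=0,rack=0)
for n in("scene","top"):
    c=vision.capture(n); save(c,n+"0"); R,t=cam(c); print(n,(-R.T@t).round(),R[2].round(2),c["fovy"],c["k1"])
    for k,z in Z.items():
        for m in models.pinpoint(c,k)[:3]: print(k,round(m["p"],2),np.round(m["position"]),at_z(c,m["position"],z)[0].round(1))
print(readout.get_obs())
E
```

```text
scene [1180.   17. 1006.] [-0.54 -0.03 -0.84] 46.59300573467083 0.027222619731597956
pan_c 0.7 [379. 175.] [462.7 126.1  18. ]
fine_c 0.79 [324. 215.] [598.2  -8.4  22. ]
medium_c 0.63 [272. 214.] [ 602.7 -137.4   22. ]
coarse_c 0.93 [381. 224.] [612.4 131.2  22. ]
lid_c 0.85 [327. 169.] [454.5  -8.8  18. ]
shaker_pad 0.82 [207. 166.] [ 495.2 -312.8   55. ]
dishes_c 0.66 [274. 163.] [ 447.9 -148.9   22.5]
bottle_small 0.96 [226. 265.] [ 737.5 -229.2    0. ]
rack 0.59 [450. 190.] [484.7 313.2   0. ]
top [ 511.   10. 1025.] [ 0.09 -0.03 -1.  ] 55.992087628184194 -0.07274798463801498
pan_c 0.81 [261. 252.] [464.4 126.3  18. ]
fine_c 0.86 [311. 200.] [600.4  -8.9  22. ]
medium_c 0.61 [356. 193.] [ 615.9 -130.5   22. ]
coarse_c 0.68 [257. 195.] [615.7 134.4  22. ]
lid_c 0.95 [316. 257.] [448.3 -18.1  18. ]
shaker_pad 0.6 [432. 238.] [ 489.4 -320.7   55. ]
dishes_c 0.97 [365. 255.] [ 447.6 -149.3   22.5]
dishes_c 0.3 [392. 153.] [ 723.3 -233.7   22.5]
bottle_small 0.79 [390. 149.] [ 739.3 -235.3    0. ]
rack 0.72 [186. 245.] [486.3 331.    0. ]
{'time': 1.0, 'joint_positions': array([ 1.17900079e+00,  3.41981943e-01,  1.52410564e+00, -2.04160266e-05,
        1.27540542e+00, -1.45978697e-01]), 'dq': array([ 1.47017886e-04,  1.55888007e-04, -7.00738199e-04,  2.49960058e-06,
       -1.03346645e-04, -1.44655105e-03]), 'tau': array([-8.36016097e-04, -4.31124151e+01, -2.44491541e+01,  7.15362886e-02,
        4.79717308e-02,  3.31712283e-05]), 'tool_pos': array([127.73826411, 509.23919601, 203.74791486]), 'tcp_rot': array([3.14149690e+00, 3.38205609e-05, 2.89578176e+00]), 'contact_force': array([-0.0734045 ,  0.33346273, -0.72019381]), 'moment': array([ 0.03068079, -0.07232381, -0.03103619]), 'finger_force': 0.0, 'grip_width': 91.82522091753727}
```

Run:
```python
import cv2
a=cv2.imread("pics/top0.png")[130:290,220:500]; cv2.imwrite("pics/t1.png",cv2.resize(a,(798,456),interpolation=cv2.INTER_CUBIC))
a=cv2.imread("pics/scene0.png")[140:280,180:420]; cv2.imwrite("pics/s1.png",cv2.resize(a,(792,462),interpolation=cv2.INTER_CUBIC))
```

```text
(no output)
```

View pics/t1.png

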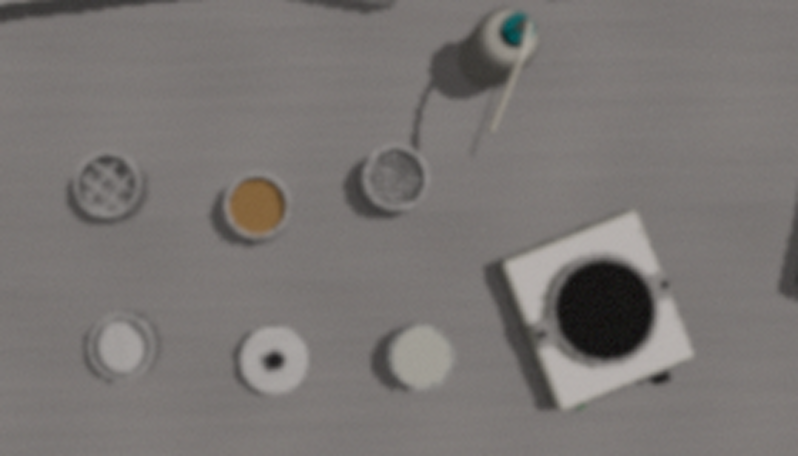

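View pics/s1.png

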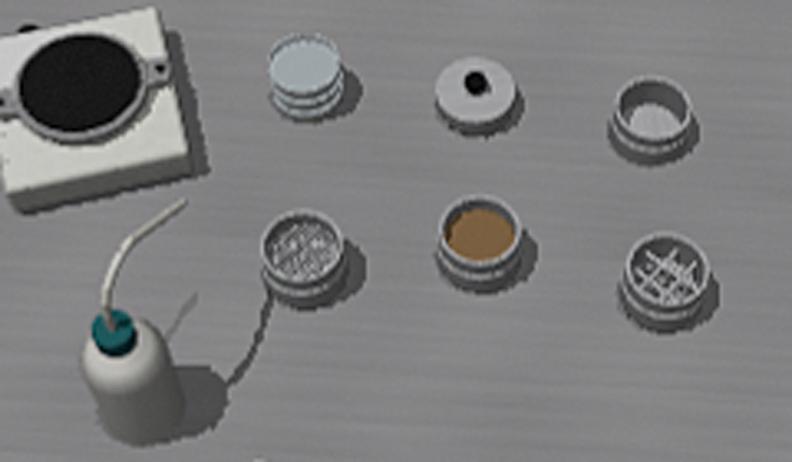

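```bash
cat >> h.py <<'E'
from scipy.optimize import least_squares
def fit(P,c0,r):
    f=lambda p: np.hypot(P[:,0]-p[0],P[:,1]-p[1])-r
    s=least_squares(f,c0,loss="soft_l1",f_scale=1.5); return s.x,np.sqrt(np.mean(f(s.x)**2))
def edgefit(c,xy,z,r,lo=.8,hi=1.2):
    # strongest radial gradient near the projected circle at height z
    R,t=cam(c); g=cv2.cvtColor(c["frame"],cv2.COLOR_RGB2GRAY).astype(float)
    return R,t,g
E
python3 - <<'E'
from h import *
guess=dict(pan=(463,126,36,30),fine=(600,-9,44,30),medium=(610,-133,44,30),coarse=(614,133,44,30),lid=(451,-14,24,32),dishes=(448,-149,45,29),pad=(492,-317,55,46))
for n in("top","scene"):
    c=vision.capture(n); P=cloud(c); ok=c["depth"]>0
    for k,(x,y,z,r) in guess.items():
        d=np.hypot(P[...,0]-x,P[...,1]-y)
        m=ok&(d<r+22)&(abs(P[...,2]-z)<5); Q=P[m]
        # centre from top layer: mid of convex hull's enclosing circle
        if len(Q)<10: print(n,k,"few",len(Q)); continue
        (cx,cy),rr=cv2.minEnclosingCircle(Q[:,:2].astype(np.float32)); 
        H=cv2.convexHull(Q[:,:2].astype(np.float32))[:,0]; (s,rms)=fit(H,(x,y),r)
        print(n,k,len(Q),"enc",np.round([cx,cy,rr],1),"hull",s.round(1),round(rms,1),"zmed",np.median(Q[:,2]).round(1))
    if n=="top":
        m=ok&(P[...,2]>120)&(P[...,0]>600)&(P[...,0]<780)&(abs(P[...,1]+215)<100); Q=P[m]
        print("spout/bottle",Q.min(0).round(),Q.max(0).round()); i=Q[:,0].argmin(); print(Q[i].round())
        for z in(150,175): print(at_z(c,[392,175.6],z).round())
E
```

```text
top pan 86 enc [466.1 122.6  30.3] hull [466.2 122.8] 0.6 zmed 34.2
top fine 84 enc [592.8  -5.7  30. ] hull [592.9  -5.5] 0.6 zmed 42.0
top medium 84 enc [ 615.2 -134.4   30.1] hull [ 615.3 -134.4] 0.6 zmed 41.9
top coarse 86 enc [615.9 132.4  30.1] hull [615.8 132.3] 0.7 zmed 42.0
top lid 409 enc [449.8 -17.5  31.9] hull [450.1 -17.5] 0.7 zmed 22.4
top dishes 361 enc [ 448.5 -153.7   29.2] hull [ 450.1 -153.4] 1.4 zmed 42.7
top pad 1020 enc [ 487.4 -320.4   64.2] hull [ 488.9 -320.7] 7.8 zmed 53.2
spout/bottle [ 642. -249.  121.] [ 748. -201.  179.]
[ 642. -203.  139.]
[[ 641. -200.  150.]]
[[ 637. -194.  175.]]
scene pan 123 enc [467.2 121.3  32.5] hull [467.4 121.1] 1.0 zmed 35.8
scene fine 131 enc [593.2  -7.6  31.3] hull [593.9  -7. ] 0.6 zmed 44.0
scene medium 141 enc [ 616.2 -136.2   31.5] hull [ 616.2 -135.4] 0.9 zmed 43.9
scene coarse 144 enc [616.9 129.8  32.1] hull [616.5 130.8] 0.9 zmed 43.4
scene lid 353 enc [451.7 -19.1  33.9] hull [451.6 -19. ] 0.9 zmed 24.7
scene dishes 330 enc [ 449.7 -153.3   30.2] hull [ 449.8 -154.2] 0.8 zmed 45.2
scene pad 1068 enc [ 489.7 -319.7   65.2] hull [ 490.9 -324.3] 12.3 zmed 55.5
```

Call:
step_arm --series "-1 -1 -0.694 0 0 0 0.211;-1 -1 -0.694 0 0 0 0.211;-1 -1 -0.694 0 0 0 0.211;-1 -1 -0.694 0 0 0 0.211;-1 -1 -0.694 0 0 0 0.211;-1 -1 -0.694 0 0 0 0.211;-1 -1 -0.694 0 0 0 0.211;-1 -1 -0.694 0 0 0 0.211;-1 -1 -0.694 0 0 0 0.211;-1 -1 -0.694 0 0 0 0.211"

```text
time: 2.1
tool_pos: [191.9, 435.9, 203.8]
tcp_rot: [3.141, -0.0, 1.569]
contact_force: [-0.3, -0.4, -0.2]
grip_width: 91.4
finger_force: 0.0
```

Call:
step_arm --series "-1 -0.98 0.86 0 0 0 0;-1 -0.98 0.86 0 0 0 0;-1 -0.98 0.86 0 0 0 0"

```text
time: 2.4
tool_pos: [263.2, 354.4, 203.8]
tcp_rot: [3.141, 0.001, 1.57]
contact_force: [-0.7, -0.7, 0.7]
grip_width: 91.8
finger_force: 0.0
```

Run:
```python
from h import *
o=readout.get_obs(); print(o["time"],o["tool_pos"],o["tcp_rot"],o["joint_positions"])
for n in("top","scene"):
    c=vision.capture(n); P=cloud(c); d=np.hypot(P[...,0]-490,P[...,1]+319)
    m=(c["frame"].max(2)<60)&(d<70)&(abs(P[...,2]-55)<6)
    l,lab,st,_=cv2.connectedComponentsWithStats(m.astype(np.uint8)); k=1+st[1:,4].argmax()
    v,u=np.where(lab==k); Q=at_z(c,np.c_[u,v].astype(float),55)[:,:2].astype(np.float32)
    print(n,len(Q),Q.mean(0),cv2.minEnclosingCircle(Q))
```

```text
2.4 [263.17175354 354.4340439  203.77980887] [3.14051921e+00 1.21083633e-03 1.56966516e+00] [ 7.59433154e-01  1.88769122e-01  1.73614919e+00 -1.72409064e-03
  1.21673183e+00  7.61161481e-01]
top 874 [ 487.8786 -320.5196] ((488.10211181640625, -320.41241455078125), 44.34756851196289)
scene 819 [ 490.41504 -322.0794 ] ((489.8985900878906, -321.9716796875), 46.42753219604492)
```

Call:
step_arm --series "-1 -0.98 0.86 0 0 0 0;-1 -0.98 0.86 0 0 0 0;-1 -0.98 0.86 0 0 0 0"

```text
time: 2.8
tool_pos: [331.5, 277.1, 203.8]
tcp_rot: [3.14, 0.001, 1.569]
contact_force: [-0.3, 0.1, -0.5]
grip_width: 91.6
finger_force: 0.0
```

Call:
step_arm --series "-1 -0.98 0.86 0 0 0 0;-1 -0.98 0.86 0 0 0 0;-1 -0.98 0.86 0 0 0 0"

```text
time: 3.1
tool_pos: [400.6, 198.8, 203.7]
tcp_rot: [3.14, 0.0, 1.568]
contact_force: [-0.4, 1.2, 0.3]
grip_width: 91.3
finger_force: 0.0
```

Call:
step_arm --series "-1 -0.98 0.86 1 0 0 0.25;-1 -0.98 0.86 1 0 0 0.25;-1 -0.98 0.86 1 0 0 0.25;-1 -0.98 0.86 1 0 0 0.25;-1 -0.98 0.86 1 0 0 0.25;-1 -0.98 0.86 1 0 0 0.25;-1 -0.98 0.86 1 0 0 0.25;-1 -0.98 0.86 1 0 0 0.25;-1 -0.98 0.86 1 0 0 0.25;-1 -0.98 0.86 1 0 0 0.25;-1 -0.98 0.86 1 0 0 0.25;-1 -0.98 0.86 1 0 0 0.25;-1 -0.98 0.86 1 0 0 0.25"

```text
time: 4.4
tool_pos: [466.4, 123.6, 123.7]
tcp_rot: [-3.141, 0.0, 0.004]
contact_force: [-1.1, 0.2, -0.1]
grip_width: 91.8
finger_force: 0.0
```

Call:
step_arm --series "-1 0 0.02 1 0 0 0;-1 0 0.02 1 0 0 0;-1 0 0.02 1 0 0 0"

```text
time: 4.7
tool_pos: [463.6, 120.8, 40.5]
tcp_rot: [3.141, 0.008, 0.001]
contact_force: [-0.7, 0.6, 0.2]
grip_width: 91.6
finger_force: 0.0
```

Call:
step_arm --series "-1 0 0 0.5 0 0 0;-1 0 0 0.5 0 0 0;-1 0 0 0.5 0 0 0;1 0 0 0.5 0 0 0;1 0 0 0.5 0 0 0;1 0 0 0.5 0 0 0"

```text
time: 5.3
tool_pos: [467.6, 120.6, 5.0]
tcp_rot: [-3.141, -0.002, -0.001]
contact_force: [0.9, 0.7, 0.5]
grip_width: 72.6
finger_force: 0.0
```

Call:
step_arm --series "1 0 0 0 0 0 0;1 0 0 0 0 0 0;1 0 0 0 0 0 0"

```text
time: 5.6
tool_pos: [467.1, 120.6, 4.3]
tcp_rot: [-3.141, -0.001, -0.001]
contact_force: [-1.4, -0.1, 6.4]
grip_width: 58.7
finger_force: 30.0
```

Call:
step_arm --series "1 0 0 0 0 0 0;-1 0 0 0 0 0 0;-1 0 0 0 0 0 0;-1 0 0 0 0 0 0;-1 0 0 -0.08 0 0 0.01"

```text
time: 6.1
tool_pos: [466.0, 120.4, 9.4]
tcp_rot: [3.141, 0.002, -0.064]
contact_force: [-0.4, -0.1, -0.5]
grip_width: 86.5
finger_force: 0.0
```

Call:
step_arm --series "-1 0 0 0 0 0 -0.26;-1 0 0 0 0 0 -0.26;-1 0 0 0 0 0 -0.26;-1 0 0 0 0 0 -0.26;-1 0 0 0 0 0 -0.26;-1 0 0 0 0 0 -0.26;-1 0 0 0 0 0 -0.26;-1 0 0 0 0 0 -0.26;-1 0 0 0 0 0 -0.26;-1 0 0 0 0 0 -0.26;-1 0 0 0 0 0 -0.26;-1 0 0 0 0 0 -0.26;1 0 0 0 0 0 -0.26;1 0 0 0 0 0 -0.26;1 0 0 0 0 0 -0.26;1 0 0 0 0 0 -0.26;1 0 0 0 0 0 -0.26;1 0 0 0 0 0 -0.26"

```text
time: 7.9
tool_pos: [466.9, 120.6, 10.1]
tcp_rot: [3.141, -0.0, 1.57]
contact_force: [0.9, -0.6, -0.7]
grip_width: 57.9
finger_force: 30.0
```

Run:
```python
from h import *
o=readout.get_obs(); print(o["time"],o["tool_pos"],o["tcp_rot"],o["grip_width"],o["finger_force"])
c=vision.capture("scene"); a=c["frame"][130:230,320:460,::-1]; cv2.imwrite("pics/g1.png",cv2.resize(a,(798,570),interpolation=cv2.INTER_CUBIC))
```

```text
7.9 [466.86296082 120.55039338  10.13692889] [ 3.14141770e+00 -1.00478876e-04  1.56971101e+00] 57.856314808396725 29.999979408457875
```

View pics/g1.png

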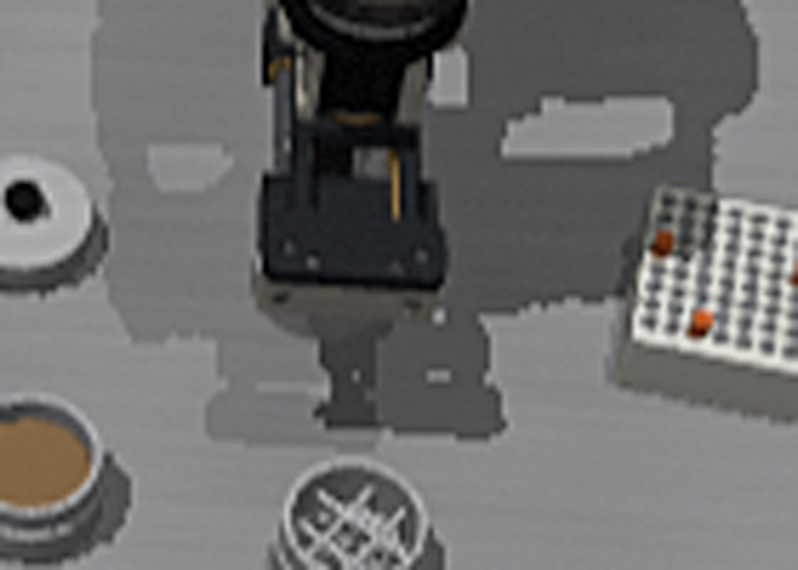

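Call:
step_arm --series "1 0 0 -0.3 0 0 0;1 0 0 -0.6 0 0 0;1 0 0 -1 0 0 0;1 0 0 -1 0 0 0"

```text
time: 8.35
tool_pos: [469.2, 120.8, 93.6]
tcp_rot: [3.135, -0.001, 1.57]
contact_force: [0.2, -0.0, -0.6]
grip_width: 57.4
finger_force: 30.0
```

Call:
step_arm --series "1 -0.4 0.046 0 0 0 0;1 -0.92 0.046 0 0 0 0;1 -0.92 0.046 0 0 0 0"

```text
time: 8.65
tool_pos: [470.0, 43.5, 89.3]
tcp_rot: [-3.14, 0.001, 1.566]
contact_force: [0.2, 1.1, -0.8]
grip_width: 57.7
finger_force: 30.0
```

Call:
step_arm --series "1 -0.46 0.046 0 0 0 0;1 -0.92 0.046 0 0 0 0"

```text
time: 8.85
tool_pos: [473.9, -26.8, 89.4]
tcp_rot: [-3.141, -0.001, 1.571]
contact_force: [0.6, 0.2, -0.9]
grip_width: 57.5
finger_force: 30.0
```

Call:
step_arm --series "1 -0.46 0.046 0 0 0 0;1 -0.92 0.046 0 0 0 0"

```text
time: 9.05
tool_pos: [477.5, -101.1, 89.3]
tcp_rot: [-3.141, -0.001, 1.57]
contact_force: [1.8, -0.8, 0.2]
grip_width: 57.4
finger_force: 30.0
```

Call:
step_arm --series "1 -0.46 0.046 0 0 0 0;1 -0.92 0.046 0 0 0 0"

```text
time: 9.25
tool_pos: [481.2, -174.7, 89.2]
tcp_rot: [-3.141, -0.001, 1.57]
contact_force: [1.1, -0.2, -0.7]
grip_width: 57.5
finger_force: 30.0
```

Call:
step_arm --series "1 -0.46 0.046 0 0 0 0;1 -0.92 0.046 0 0 0 0"

```text
time: 9.45
tool_pos: [484.8, -248.3, 89.2]
tcp_rot: [-3.141, -0.001, 1.57]
contact_force: [0.7, -0.3, -1.4]
grip_width: 57.1
finger_force: 30.0
```

Call:
step_arm --series "1 -0.4 0.046 0 0 0 0;1 -0.8 0.046 0 0 0 0;1 -0.92 0.046 0 0 0 0;1 -0.92 0.046 0.1 0 0 0;1 -0.92 0.046 0.2 0 0 0;1 -0.92 0.046 0.2 0 0 0;1 -0.92 0.046 0.2 0 0 0"

```text
time: 10.15
tool_pos: [488.5, -319.6, 73.6]
tcp_rot: [-3.141, -0.001, 1.571]
contact_force: [0.0, -0.7, -1.0]
grip_width: 57.6
finger_force: 30.0
```

Call:
step_arm --series "1 -0.01 0 0.05 0 0 0;1 -0.01 0 0.08 0 0 0;1 -0.01 0 0.1 0 0 0;1 -0.01 0 0.11 0 0 0;1 -0.01 0 0.11 0 0 0"

```text
time: 10.65
tool_pos: [488.5, -321.9, 65.3]
tcp_rot: [3.142, -0.0, 1.57]
contact_force: [0.3, 0.4, -1.6]
grip_width: 57.7
finger_force: 30.0
```

Call:
step_arm --series "1 0 0 0.01 0 0 0;1 0 0 0.015 0 0 0;1 0 0 0.015 0 0 0;1 0 0 0.015 0 0 0"

```text
time: 11.05
tool_pos: [488.6, -322.0, 65.1]
tcp_rot: [3.141, 0.0, 1.57]
contact_force: [-1.8, 2.3, 5.8]
grip_width: 57.3
finger_force: 30.0
```

Call:
step_arm --series "0 0 0 0 0 0 0;-1 0 0 0 0 0 0;-1 0 0 0 0 0 0;-1 0 0 0 0 0 0;-1 0 0 0 0 0 0;-1 0 0 -0.4 0 0 0;-1 0 0 -1 0 0 0;-1 0 0 -1 0 0 0"

```text
time: 11.85
tool_pos: [491.4, -324.3, 150.4]
tcp_rot: [3.133, 0.008, 1.57]
contact_force: [0.1, -1.1, -0.4]
grip_width: 91.7
finger_force: 0.0
```

Run:
```python
from h import *
o=readout.get_obs(); print(o["time"],o["tool_pos"],o["tcp_rot"])
c=vision.capture("scene"); P=cloud(c); 
d=np.hypot(P[...,0]-488.5,P[...,1]+322); m=(d<45)&(abs(P[...,2]-91)<4); print(m.sum(), fit(cv2.convexHull(P[m][:,:2].astype(np.float32))[:,0],(489,-322),30), np.median(P[m][:,2]) if m.any() else 0)
```

```text
11.85 [ 491.42100233 -324.2813634   150.42307181] [3.13262346 0.00755731 1.57009075]
132 (array([ 488.19030827, -320.87749491]), np.float64(0.7615092398864892)) 91.23110443569075
```

Call:
step_arm --series "-1 0.5 0.163 0 0 0 0;-1 0.986 0.326 0 0 0 0;-1 0.986 0.326 0 0 0 0"

```text
time: 12.2
tool_pos: [515.1, -238.6, 142.9]
tcp_rot: [-3.14, -0.003, 1.574]
contact_force: [0.1, 0.6, -0.4]
grip_width: 92.2
finger_force: 0.0
```

Call:
step_arm --series "-1 0.5 0.163 0 0 0 0;-1 0.986 0.326 0 0 0 0;-1 0.986 0.326 0 0 0 0"

```text
time: 12.5
tool_pos: [541.2, -160.3, 143.1]
tcp_rot: [-3.14, -0.002, 1.574]
contact_force: [-0.2, -0.8, -0.1]
grip_width: 91.8
finger_force: 0.0
```

Call:
step_arm --series "-1 0.5 0.163 0 0 0 0;-1 0.986 0.326 0 0 0 0;-1 0.986 0.326 0 0 0 0"

```text
time: 12.8
tool_pos: [567.4, -82.1, 143.2]
tcp_rot: [-3.141, -0.002, 1.574]
contact_force: [0.0, -0.5, 0.2]
grip_width: 92.0
finger_force: 0.0
```

Call:
step_arm --series "-1 0.986 0.326 0 0 0 0.25;-1 0.986 0.326 0 0 0 0.25;-1 0.986 0.326 0 0 0 0.25;-1 0.986 0.326 0 0 0 0.25;-1 0.986 0.326 0.5 0 0 0.25;-1 0.986 0.326 0.5 0 0 0.25;-1 0.986 0.326 0.5 0 0 0.25;-1 0.986 0.326 0.5 0 0 0.25;-1 0.986 0.326 1 0 0 0.25;-1 0.986 0.326 1 0 0 0.25;-1 0.986 0.326 1 0 0 0.25;-1 0.986 0.326 1 0 0 0.25;-1 0.986 0.326 1 0 0 0.25"

```text
time: 14.1
tool_pos: [592.9, -7.5, 63.7]
tcp_rot: [3.141, 0.001, 0.001]
contact_force: [0.1, -0.0, -0.3]
grip_width: 91.7
finger_force: 0.0
```

Call:
step_arm --series "-1 0 0 0.3 0 0 0;-1 0 0 0.58 0 0 0;-1 0 0 0.58 0 0 0;1 0 0 0.58 0 0 0;1 0 0 0.58 0 0 0;1 0 0 0.58 0 0 0;1 0 0 0.58 0 0 0;1 0 0 0.58 0 0 0;1 0 0 0.58 0 0 0;1 0 0 0.58 0 0 0"

```text
time: 15.1
tool_pos: [593.6, -6.4, 18.4]
tcp_rot: [3.142, -0.001, -0.001]
contact_force: [-0.1, -0.3, 5.3]
grip_width: 57.7
finger_force: 30.0
```

Call:
step_arm --series "-1 0 0 0 0 0 0;-1 0 0 0 0 0 0;-1 0 0 0 0 0 0;-1 0 0 0 0 0 -0.25;-1 0 0 0 0 0 -0.25;-1 0 0 0 0 0 -0.25;-1 0 0 0 0 0 -0.25;-1 0 0 0 0 0 -0.25;-1 0 0 0 0 0 -0.25;-1 0 0 0 0 0 -0.25;-1 0 0 0 0 0 -0.25;-1 0 0 0 0 0 -0.25;-1 0 0 0 0 0 -0.25;-1 0 0 0 0 0 -0.25;-1 0 0 0 0 0 -0.25;-1 0 0 0 0 0 -0.25"

```text
time: 16.7
tool_pos: [592.9, -6.4, 17.4]
tcp_rot: [-3.141, -0.0, 1.568]
contact_force: [0.3, 0.1, -0.4]
grip_width: 91.9
finger_force: 0.0
```

Call:
step_arm --series "1 0 0 0 0 0 0;1 0 0 0 0 0 0;1 0 0 0 0 0 0;1 0 0 0 0 0 0;1 0 0 0 0 0 0;1 0 0 0 0 0 0;1 0 0 0 0 0 0"

```text
time: 17.4
tool_pos: [593.2, -6.4, 17.8]
tcp_rot: [3.141, -0.0, 1.57]
contact_force: [0.3, 1.4, -0.2]
grip_width: 57.4
finger_force: 30.0
```

Call:
step_arm --series "1 0 0 -0.3 0 0 0;1 0 0 -0.7 0 0 0;1 0 0 -1 0 0 0;1 0 0 -1 0 0 0"

```text
time: 17.8
tool_pos: [595.2, -6.7, 101.1]
tcp_rot: [3.135, 0.001, 1.57]
contact_force: [0.1, 0.6, -1.4]
grip_width: 57.3
finger_force: 30.0
```

Call:
step_arm --series "1 0 0 -0.5 0 0 0;1 -0.5 -0.163 -0.5 0 0 0;1 -0.986 -0.326 -0.5 0 0 0;1 -0.986 -0.326 -0.5 0 0 0"

```text
time: 18.2
tool_pos: [565.0, -89.1, 136.4]
tcp_rot: [-3.139, 0.001, 1.566]
contact_force: [-0.2, 0.0, -1.2]
grip_width: 57.6
finger_force: 30.0
```

Call:
step_arm --series "1 -0.5 -0.163 0 0 0 0;1 -0.986 -0.326 0 0 0 0;1 -0.986 -0.326 0 0 0 0"

```text
time: 18.5
tool_pos: [539.1, -167.6, 136.3]
tcp_rot: [-3.139, 0.0, 1.566]
contact_force: [-0.4, -0.3, -0.8]
grip_width: 57.4
finger_force: 30.0
```

Call:
step_arm --series "1 -0.5 -0.163 0 0 0 0;1 -0.986 -0.326 0 0 0 0;1 -0.986 -0.326 0 0 0 0"

```text
time: 18.8
tool_pos: [513.4, -246.1, 136.4]
tcp_rot: [-3.14, 0.0, 1.566]
contact_force: [0.4, 0.8, -0.7]
grip_width: 57.8
finger_force: 30.0
```

Call:
step_arm --series "1 -0.4 -0.13 0 0 0 0;1 -0.8 -0.26 0 0 0 0;1 -0.986 -0.326 0 0 0 0;1 -0.986 -0.326 0.1 0 0 0;1 -0.986 -0.326 0.25 0 0 0;1 -0.986 -0.326 0.25 0 0 0;1 -0.986 -0.326 0.25 0 0 0;1 -0.986 -0.326 0.25 0 0 0"

```text
time: 19.6
tool_pos: [489.1, -321.1, 117.8]
tcp_rot: [3.141, -0.0, 1.571]
contact_force: [0.9, -0.2, -0.5]
grip_width: 57.8
finger_force: 30.0
```

Run:
```python
from h import *
o=readout.get_obs(); print(o["time"],o["tool_pos"],o["tcp_rot"])
c=vision.capture("scene"); a=c["frame"][100:220,150:310,::-1]; cv2.imwrite("pics/f1.png",cv2.resize(a,(800,600),interpolation=cv2.INTER_CUBIC))
```

```text
19.6 [ 489.0711986  -321.08119196  117.8374823 ] [ 3.14129278e+00 -8.58800406e-05  1.57119120e+00]
```

View pics/f1.png

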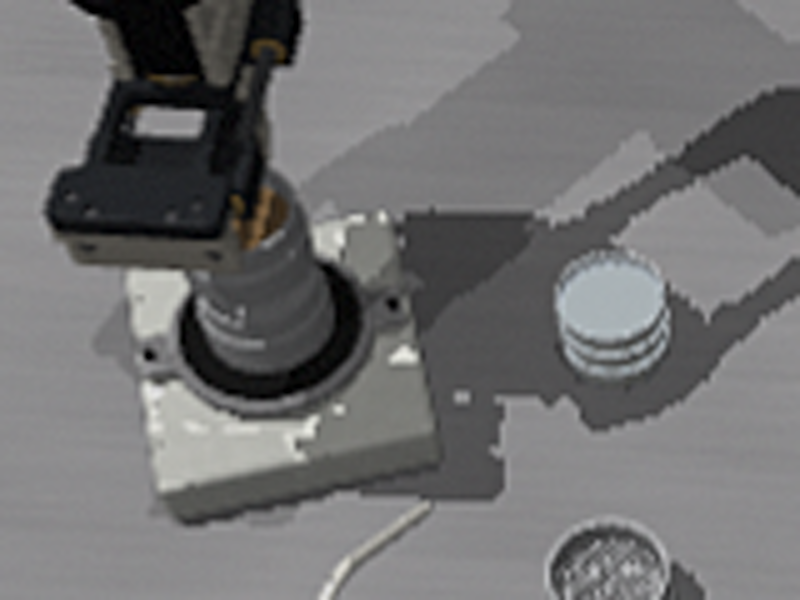

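Call:
step_arm --series "1 -0.01 -0.005 0 0 0 0;1 -0.01 -0.005 0.06 0 0 0;1 -0.01 -0.005 0.1 0 0 0;1 -0.01 -0.005 0.14 0 0 0;1 -0.01 -0.005 0.17 0 0 0;1 -0.01 -0.005 0.2 0 0 0;1 -0.01 -0.005 0.2 0 0 0"

```text
time: 20.35
tool_pos: [487.9, -322.6, 101.2]
tcp_rot: [-3.141, -0.001, 1.57]
contact_force: [-0.2, -0.1, -0.9]
grip_width: 57.7
finger_force: 30.0
```

Call:
step_arm --series "1 0 0 0.01 0 0 0;1 0 0 0.02 0 0 0;1 0 0 0.03 0 0 0;1 0 0 0.03 0 0 0"

```text
time: 20.75
tool_pos: [488.3, -322.8, 100.6]
tcp_rot: [3.141, 0.001, 1.57]
contact_force: [-2.0, 2.1, 7.8]
grip_width: 57.3
finger_force: 30.0
```

Call:
step_arm --series "0 0 0 0 0 0 0;-1 0 0 0 0 0 0;-1 0 0 0 0 0 0;-1 0 0 0 0 0 0;-1 0 0 0 0 0 0;-1 0 0 -0.4 0 0 0;-1 0 0 -1 0 0 0;-1 0 0 -1 0 0 0"

```text
time: 21.55
tool_pos: [490.8, -325.0, 185.7]
tcp_rot: [3.133, 0.008, 1.57]
contact_force: [0.2, -0.7, -0.3]
grip_width: 91.8
finger_force: 0.0
```

```bash
cat > st.py <<'E'
from h import *
import sys
o=readout.get_obs(); print(o["time"],o["tool_pos"].round(1),o["tcp_rot"].round(3))
c=vision.capture("scene"); P=cloud(c); z=float(sys.argv[1])
d=np.hypot(P[...,0]-488.5,P[...,1]+322); m=(d<45)&(abs(P[...,2]-z)<4); Q=P[m]; print(len(Q), fit(cv2.convexHull(Q[:,:2].astype(np.float32))[:,0],(489,-322),30), np.percentile(Q[:,2],[10,50,90]).round(1))
A=np.c_[Q[:,:2]-[489,-322],np.ones(len(Q))]; print("slope",np.linalg.lstsq(A,Q[:,2],rcond=None)[0].round(3))
E
python3 st.py 127
```

```text
21.55 [ 490.8 -325.   185.7] [3.133 0.008 1.57 ]
134 (array([ 487.03840291, -322.37268324]), np.float64(0.7817165606431427)) [124.3 127.  129.6]
slope [ 6.00000e-03 -6.00000e-03  1.26879e+02]
```

Call:
step_arm --series "-1 0.5 0 0 0 0 0;-1 1 0 0 0 0 0;-1 1 0 0 0 0 0"

```text
time: 21.9
tool_pos: [487.4, -238.3, 178.2]
tcp_rot: [-3.139, -0.003, 1.573]
contact_force: [0.9, -0.0, 0.5]
grip_width: 92.2
finger_force: 0.0
```

Call:
step_arm --series "-1 0.5 0 0 0 0 0;-1 1 0 0 0 0 0;-1 1 0 0 0 0 0"

```text
time: 22.2
tool_pos: [487.5, -159.1, 178.4]
tcp_rot: [-3.14, -0.002, 1.574]
contact_force: [0.1, -0.1, 0.9]
grip_width: 92.0
finger_force: 0.0
```

Call:
step_arm --series "-1 0.34 0.6 0 0 0 0;-1 0.34 0.6 0 0 0 0;-1 0.34 0.6 0 0 0 0"

```text
time: 22.5
tool_pos: [536.7, -135.7, 178.2]
tcp_rot: [-3.14, -0.0, 1.572]
contact_force: [-0.8, -0.1, -0.9]
grip_width: 92.0
finger_force: 0.0
```

Call:
step_arm --series "-1 0 1 0 0 0 -0.125;-1 0 1 0 0 0 -0.125;-1 0 1 0 0 0 -0.125;-1 0 1 0.5 0 0 -0.125;-1 0 1 0.5 0 0 -0.125;-1 0 1 1 0 0 -0.125;-1 0 1 1 0 0 -0.125;-1 0 1 1 0 0 -0.125;-1 0 1 1 0 0 -0.125"

```text
time: 23.4
tool_pos: [616.9, -136.5, 101.0]
tcp_rot: [3.141, 0.002, 2.354]
contact_force: [0.1, 0.3, 0.2]
grip_width: 91.8
finger_force: 0.0
```

Call:
step_arm --series "-1 0 0 0.4 0 0 0;-1 0 0 0.8 0 0 0;-1 0 0 1 0 0 0;-1 0 0 1 0 0 0;1 0 0 1 0 0 0;1 0 0 1 0 0 0;1 0 0 1 0 0 0;1 0 0 1 0 0 0;1 0 0 1 0 0 0;1 0 0 1 0 0 0;1 0 0 1 0 0 0"

```text
time: 24.5
tool_pos: [616.3, -135.7, 19.5]
tcp_rot: [3.142, 0.0, 2.355]
contact_force: [-1.0, -0.3, 0.0]
grip_width: 40.3
finger_force: 0.3
```

Call:
step_arm --series "-1 0 0 0 0 0 0;-1 0 0 0 0 0 0;-1 0 0 0 0 0 0;-1 0 0 0.02 0 0 0.125;-1 0 0 0.02 0 0 0.125;-1 0 0 0.02 0 0 0.125;-1 0 0 0.02 0 0 0.125;-1 0 0 0.02 0 0 0.125;-1 0 0 0.02 0 0 0.125;-1 0 0 0.02 0 0 0.125;-1 0 0 0.02 0 0 0.125;-1 0 0 0.02 0 0 0.125"

```text
time: 25.7
tool_pos: [616.2, -135.5, 17.7]
tcp_rot: [-3.141, -0.0, 1.571]
contact_force: [-0.6, 0.6, -0.3]
grip_width: 91.9
finger_force: 0.2
```

Call:
step_arm --series "1 0 0 0 0 0 0;1 0 0 0 0 0 0;1 0 0 0 0 0 0;1 0 0 0 0 0 0;1 0 0 0 0 0 0;1 0 0 0 0 0 0;1 0 0 0 0 0 0"

```text
time: 26.4
tool_pos: [618.6, -137.0, 19.6]
tcp_rot: [3.136, 0.003, 1.57]
contact_force: [2.1, -3.5, 7.7]
grip_width: 40.7
finger_force: 3.6
```

Run:
```python
from h import *
o=readout.get_obs(); print(o["time"],o["tool_pos"],o["tcp_rot"],o["grip_width"],o["finger_force"])
c=vision.capture("scene"); a=c["frame"][160:280,200:360,::-1]; cv2.imwrite("pics/m1.png",cv2.resize(a,(800,600),interpolation=cv2.INTER_CUBIC))
```

```text
26.4 [ 618.55098108 -137.0287624    19.64670736] [3.13588060e+00 2.66028436e-03 1.56992854e+00] 40.65805301336674 3.622456635494018
```

View pics/m1.png

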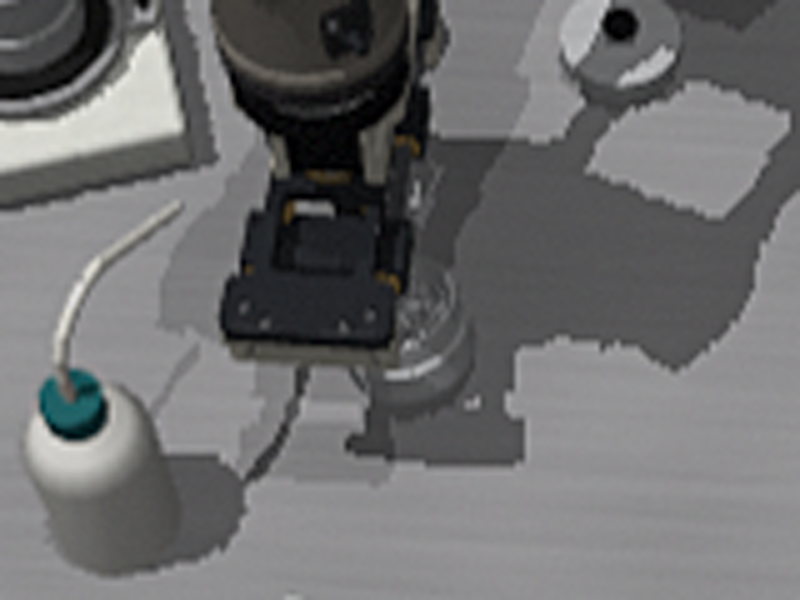

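Call:
step_arm --series "-1 0 0 0 0 0 0;-1 0 0 0 0 0 0;-1 0 0 0 0 0 0;-1 0 0 0 0 0 0;-1 0 0 0 0 0 0;-1 0 0 -0.4 0 0 0;-1 0 0 -1 0 0 0;-1 0 0 -1 0 0 0;-1 0 0 -1 0 0 0"

```text
time: 27.35
tool_pos: [616.3, -135.5, 98.4]
tcp_rot: [3.141, 0.0, 1.57]
contact_force: [0.1, -0.5, -0.8]
grip_width: 91.7
finger_force: 0.0
```

Call:
step_arm --series "-1 0 -0.5 -0.5 0 0 0;-1 0 -1 -0.5 0 0 0;-1 0 -1 -0.5 0 0 0;-1 0 -1 -0.5 0 0 0"

```text
time: 27.75
tool_pos: [535.0, -135.2, 136.6]
tcp_rot: [-3.139, -0.001, 1.569]
contact_force: [2.1, -0.2, 0.6]
grip_width: 91.6
finger_force: 0.0
```

Run:
```python
from h import *
o=readout.get_obs(); print(o["time"],o["tool_pos"],o["tcp_rot"],o["grip_width"],o["finger_force"])
for n in("top","scene"):
    c=vision.capture(n); P=cloud(c)
    print(n,[(round(m["p"],2),at_z(c,m["position"],22)[0].round(1)) for m in models.pinpoint(c,"medium_c")[:2]])
    m=(c["depth"]>0)&(abs(P[...,2]-43.5)<4)&(P[...,0]>560)&(P[...,0]<690)&(abs(P[...,1]+125)<60); Q=P[m]
    if len(Q)>10: print(len(Q),fit(cv2.convexHull(Q[:,:2].astype(np.float32))[:,0],Q[:,:2].mean(0),30),Q[:,2].min(),Q[:,2].max())
a=c["frame"][160:280,200:360,::-1]; cv2.imwrite("pics/m2.png",cv2.resize(a,(800,600),interpolation=cv2.INTER_CUBIC))
```

```text
27.75 [ 534.98500473 -135.18279505  136.5841642 ] [-3.13919446e+00 -1.19823275e-03  1.56946555e+00] 91.63967158409865 0.0
top [(0.62, array([ 637.9, -109.4,   22. ]))]
55 (array([ 641.38109276, -104.45109954]), np.float64(1.15169687518834)) 39.71472718541794 47.27245911920734
scene [(0.58, array([ 631.2, -108.7,   22. ]))]
130 (array([ 641.91163518, -105.32424783]), np.float64(0.8082219376232941)) 39.75289749592892 47.467653195448364
```

View pics/m2.png

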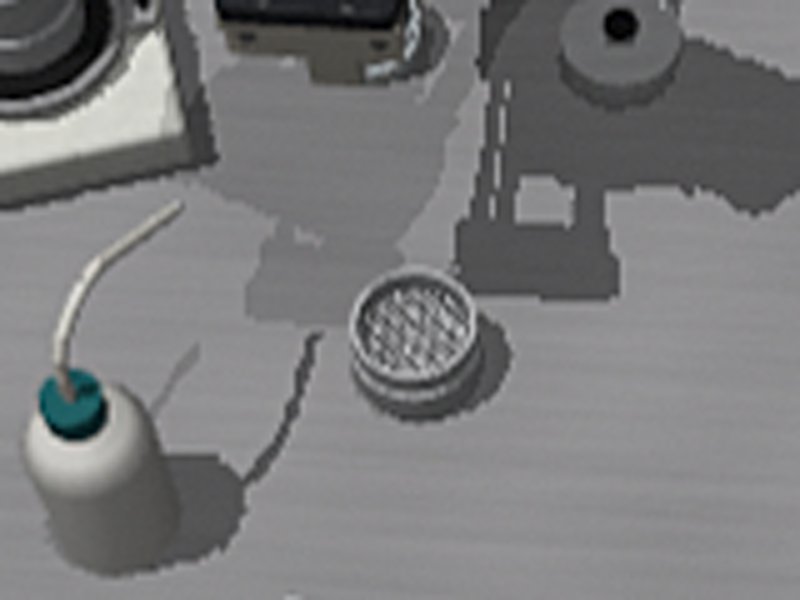

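Call:
step_arm --series "-1 0.19 0.5 0 0 0 0;-1 0.19 0.66 0 0 0 0;-1 0.19 0.66 0 0 0 0"

```text
time: 28.25
tool_pos: [590.9, -119.9, 136.7]
tcp_rot: [3.141, -0.0, 1.572]
contact_force: [0.3, 0.3, 0.3]
grip_width: 92.1
finger_force: 0.0
```

Call:
step_arm --series "-1 0.19 0.66 0 0 0 -0.125;-1 0.19 0.66 0 0 0 -0.125;-1 0.19 0.66 0 0 0 -0.125;-1 0.19 0.66 0 0 0 -0.125;-1 0.19 0.66 0.4 0 0 -0.125;-1 0.19 0.66 0.8 0 0 -0.125;-1 0.19 0.66 0.8 0 0 -0.125;-1 0.19 0.66 0.8 0 0 -0.125;-1 0.19 0.66 0.8 0 0 -0.125"

```text
time: 29.15
tool_pos: [642.9, -105.6, 75.6]
tcp_rot: [3.14, 0.002, 2.354]
contact_force: [0.0, 0.2, 0.9]
grip_width: 92.0
finger_force: 0.0
```

Run:
```python
from h import *
o=readout.get_obs(); print(o["time"],o["tool_pos"],o["tcp_rot"],o["grip_width"],o["finger_force"])
c=vision.capture("scene"); a=c["frame"][180:270,220:340,::-1]; cv2.imwrite("pics/m3.png",cv2.resize(a,(800,600),interpolation=cv2.INTER_CUBIC))
```

```text
29.15 [ 642.91809523 -105.60753502   75.5925473 ] [3.14015397e+00 2.43239419e-03 2.35444678e+00] 92.00504401231683 0.0
```

View pics/m3.png

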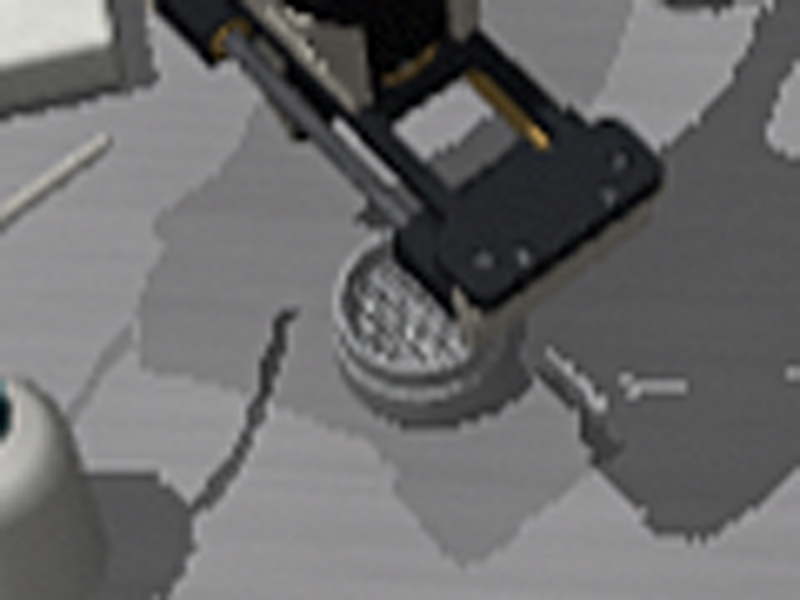

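Call:
step_arm --series "-1 0 0 0.3 0 0 0;-1 0 0 0.6 0 0 0;-1 0 0 0.75 0 0 0;-1 0 0 0.8 0 0 0;-1 0 0 0.8 0 0 0;-1 0 0 0.8 0 0 0"

```text
time: 29.8
tool_pos: [642.8, -105.5, 11.1]
tcp_rot: [3.14, 0.002, 2.355]
contact_force: [-0.7, -0.5, 0.2]
grip_width: 92.0
finger_force: 0.0
```

Call:
step_arm --series "-1 0 0 0.06 0 0 0;-1 0 0 0.11 0 0 0;-1 0 0 0.115 0 0 0;0.3 0 0 0.115 0 0 0;0.6 0 0 0.115 0 0 0;1 0 0 0.115 0 0 0;1 0 0 0.115 0 0 0;1 0 0 0.115 0 0 0;1 0 0 0.115 0 0 0;1 0 0 0.115 0 0 0"

```text
time: 30.8
tool_pos: [642.0, -105.2, 0.6]
tcp_rot: [3.141, 0.0, 2.355]
contact_force: [0.8, 0.3, 0.7]
grip_width: 62.5
finger_force: 30.0
```

Call:
step_arm --series "-1 0 0 0 0 0 0;-1 0 0 0 0 0 0;-1 0 0 0 0 0 0;-1 0 0 -0.015 0 0 0.125;-1 0 0 -0.015 0 0 0.125;-1 0 0 -0.015 0 0 0.125;-1 0 0 -0.015 0 0 0.125;-1 0 0 -0.015 0 0 0.125;-1 0 0 -0.015 0 0 0.125;-1 0 0 -0.015 0 0 0.125;-1 0 0 -0.015 0 0 0.125;-1 0 0 -0.015 0 0 0.125"

```text
time: 32.0
tool_pos: [641.9, -105.2, 1.7]
tcp_rot: [-3.142, -0.0, 1.571]
contact_force: [-0.8, 0.1, -0.3]
grip_width: 91.8
finger_force: 0.0
```

Call:
step_arm --series "0.3 0 0 0 0 0 0;0.6 0 0 0 0 0 0;1 0 0 0 0 0 0;1 0 0 0 0 0 0;1 0 0 0 0 0 0;1 0 0 0 0 0 0;1 0 0 0 0 0 0"

```text
time: 32.7
tool_pos: [641.9, -105.2, 1.7]
tcp_rot: [3.141, -0.0, 1.57]
contact_force: [-0.0, 0.5, -0.2]
grip_width: 62.0
finger_force: 30.0
```

Call:
step_arm --series "1 0 0 -0.3 0 0 0;1 0 0 -0.7 0 0 0;1 0 0 -1 0 0 0;1 0 0 -1 0 0 0"

```text
time: 33.1
tool_pos: [644.1, -105.8, 85.6]
tcp_rot: [3.135, 0.002, 1.57]
contact_force: [0.4, 0.8, -0.9]
grip_width: 62.2
finger_force: 30.0
```

Call:
step_arm --series "1 0 0 -0.5 0 0 0;1 0 0 -0.9 0 0 0;1 0 0 -0.9 0 0 0"

```text
time: 33.4
tool_pos: [644.0, -105.8, 157.6]
tcp_rot: [3.134, 0.002, 1.57]
contact_force: [-0.2, -0.2, -1.1]
grip_width: 62.4
finger_force: 30.0
```

Call:
step_arm --series "1 -0.3 -0.5 0 0 0 0;1 -0.75 -0.96 0 0 0 0;1 -0.75 -0.96 0 0 0 0;1 -0.75 -0.96 0 0 0 0"

```text
time: 33.8
tool_pos: [563.8, -165.7, 152.2]
tcp_rot: [-3.14, -0.001, 1.568]
contact_force: [-0.3, -0.0, -1.1]
grip_width: 62.0
finger_force: 30.0
```

Call:
step_arm --series "1 -0.48 -0.48 0 0 0 0;1 -0.963 -0.961 0 0 0 0;1 -0.963 -0.961 0 0 0 0;1 -0.963 -0.961 0 0 0 0"

```text
time: 34.2
tool_pos: [487.8, -242.5, 152.9]
tcp_rot: [-3.141, -0.001, 1.568]
contact_force: [0.6, -0.3, -1.5]
grip_width: 62.2
finger_force: 30.0
```

Call:
step_arm --series "1 -0.4 0 0 0 0 0;1 -0.8 0 0 0 0 0;1 -1 0 0 0 0 0;1 -1 0 0.05 0 0 0;1 -1 0 0.1 0 0 0;1 -1 0 0.1 0 0 0;1 -1 0 0.1 0 0 0;1 -1 0 0.1 0 0 0"

```text
time: 35.0
tool_pos: [488.3, -321.4, 145.9]
tcp_rot: [3.141, 0.0, 1.571]
contact_force: [0.2, 0.4, -1.2]
grip_width: 62.3
finger_force: 30.0
```

Call:
step_arm --series "1 -0.008 0 0.06 0 0 0;1 -0.008 0 0.12 0 0 0;1 -0.008 0 0.17 0 0 0;1 -0.008 0 0.21 0 0 0;1 -0.008 0 0.25 0 0 0;1 -0.008 0 0.28 0 0 0;1 -0.008 0 0.3 0 0 0;1 -0.008 0 0.3 0 0 0"

```text
time: 35.8
tool_pos: [488.0, -322.7, 121.5]
tcp_rot: [-3.141, -0.0, 1.57]
contact_force: [-0.4, 0.2, -1.0]
grip_width: 62.4
finger_force: 30.0
```

Call:
step_arm --series "1 0 0 0.01 0 0 0;1 0 0 0.015 0 0 0;1 0 0 0.015 0 0 0;1 0 0 0.015 0 0 0"

```text
time: 36.2
tool_pos: [488.1, -322.8, 120.7]
tcp_rot: [3.141, 0.0, 1.57]
contact_force: [-0.5, 0.1, 0.8]
grip_width: 62.3
finger_force: 30.0
```

Call:
step_arm --series "0 0 0 0 0 0 0;-1 0 0 0 0 0 0;-1 0 0 0 0 0 0;-1 0 0 0 0 0 0;-1 0 0 0 0 0 0;-1 0 0 -0.4 0 0 0;-1 0 0 -1 0 0 0;-1 0 0 -1 0 0 0;-1 0 0 -1 0 0 0"

```text
time: 37.1
tool_pos: [488.5, -323.2, 201.7]
tcp_rot: [3.139, 0.002, 1.57]
contact_force: [-0.1, -0.0, 0.5]
grip_width: 92.0
finger_force: 0.0
```

```bash
python3 st.py 163
```

```text
37.1 [ 488.5 -323.2  201.7] [3.139e+00 2.000e-03 1.570e+00]
133 (array([ 487.3532099 , -323.13662212]), np.float64(0.9976813363256248)) [159.9 162.8 165.2]
slope [-3.00000e-03  9.00000e-03  1.62692e+02]
```

Call:
step_arm --series "-1 0.5 0.133 0 0 0 0;-1 0.945 0.266 0 0 0 0;-1 0.945 0.266 0 0 0 0"

```text
time: 37.45
tool_pos: [509.5, -243.0, 198.9]
tcp_rot: [-3.139, -0.003, 1.574]
contact_force: [-0.2, 0.1, -0.1]
grip_width: 92.1
finger_force: 0.0
```

Call:
step_arm --series "-1 0.5 0.133 0 0 0 0;-1 0.945 0.266 0 0 0 0;-1 0.945 0.266 0 0 0 0"

```text
time: 37.75
tool_pos: [530.8, -168.2, 199.2]
tcp_rot: [-3.14, -0.002, 1.574]
contact_force: [-0.2, -0.7, -0.8]
grip_width: 91.5
finger_force: 0.0
```

Call:
step_arm --series "-1 0.5 0.133 0 0 0 0;-1 0.945 0.266 0 0 0 0;-1 0.945 0.266 0 0 0 0"

```text
time: 38.05
tool_pos: [552.3, -93.4, 199.4]
tcp_rot: [-3.14, -0.002, 1.574]
contact_force: [-0.8, -0.9, -0.7]
grip_width: 91.9
finger_force: 0.0
```

Call:
step_arm --series "-1 0.5 0.133 0 0 0 0;-1 0.945 0.266 0 0 0 0;-1 0.945 0.266 0 0 0 0"

```text
time: 38.35
tool_pos: [573.7, -18.4, 199.5]
tcp_rot: [-3.14, -0.001, 1.573]
contact_force: [0.4, 0.1, 0.2]
grip_width: 91.9
finger_force: 0.0
```

Call:
step_arm --series "-1 0.5 0.133 0 0 0 0;-1 0.945 0.266 0 0 0 0;-1 0.945 0.266 0 0 0 0"

```text
time: 38.65
tool_pos: [595.2, 56.7, 199.5]
tcp_rot: [-3.141, -0.001, 1.573]
contact_force: [-0.1, -0.3, 0.4]
grip_width: 91.8
finger_force: 0.0
```

Call:
step_arm --series "-1 0.945 0.266 0 0 0 0.25;-1 0.945 0.266 0 0 0 0.25;-1 0.945 0.266 0 0 0 0.25;-1 0.945 0.266 0 0 0 0.25;-1 0.945 0.266 0.5 0 0 0.25;-1 0.945 0.266 0.5 0 0 0.25;-1 0.945 0.266 1 0 0 0.25;-1 0.945 0.266 1 0 0 0.25;-1 0.945 0.266 1 0 0 0.25;-1 0.945 0.266 1 0 0 0.25;-1 0.945 0.266 1 0 0 0.25;-1 0.945 0.266 1 0 0 0.25;-1 0.945 0.266 1 0 0 0.25;-1 0.945 0.266 1 0 0 0.25"

```text
time: 40.05
tool_pos: [616.1, 129.7, 120.3]
tcp_rot: [3.141, 0.0, 0.0]
contact_force: [0.3, 0.6, -0.4]
grip_width: 91.8
finger_force: 0.0
```

Run:
```python
from h import *
for n in("scene",):
    c=vision.capture(n); P=cloud(c)
    for k,x,y,z,r in(("coarse",616,131,44,30),("lid",451,-18,24,32),("dishes",449,-154,45,29)):
        m=(c["depth"]>0)&(abs(P[...,2]-z)<4)&(np.hypot(P[...,0]-x,P[...,1]-y)<50); Q=P[m]
        if len(Q)>10: print(k,len(Q),fit(cv2.convexHull(Q[:,:2].astype(np.float32))[:,0],(x,y),r))
```

```text
coarse 129 (array([616.88326113, 130.88823072]), np.float64(0.7614942985813162))
lid 329 (array([451.20900312, -19.05904201]), np.float64(0.7525615804012867))
dishes 317 (array([ 450.83612496, -154.12748958]), np.float64(1.0737067067713286))
```

Call:
step_arm --series "-1 0 -0.015 0.4 0 0 0;-1 0 -0.015 0.8 0 0 0;-1 0 -0.015 1 0 0 0;-1 0 -0.015 1 0 0 0"

```text
time: 40.5
tool_pos: [614.1, 131.6, 37.7]
tcp_rot: [3.141, 0.006, 0.0]
contact_force: [0.1, 0.3, -0.1]
grip_width: 92.0
finger_force: 0.0
```

Call:
step_arm --series "-1 0 0 0.2 0 0 0;-1 0 0 0.35 0 0 0;-1 0 0 0.45 0 0 0;-1 0 0 0.475 0 0 0;-1 0 0 0.475 0 0 0;0.3 0 0 0.475 0 0 0;0.6 0 0 0.475 0 0 0;1 0 0 0.475 0 0 0;1 0 0 0.475 0 0 0;1 0 0 0.475 0 0 0;1 0 0 0.475 0 0 0;1 0 0 0.475 0 0 0"

```text
time: 41.7
tool_pos: [616.2, 131.9, 2.8]
tcp_rot: [-3.141, -0.0, -0.001]
contact_force: [-0.7, 0.3, 1.9]
grip_width: 61.6
finger_force: 30.0
```

Call:
step_arm --series "-1 0 0 0 0 0 0;-1 0 0 0 0 0 0;-1 0 0 0 0 0 0;-1 0 0 0 0 0 -0.25;-1 0 0 0 0 0 -0.25;-1 0 0 0 0 0 -0.25;-1 0 0 0 0 0 -0.25;-1 0 0 0 0 0 -0.25;-1 0 0 0 0 0 -0.25;-1 0 0 0 0 0 -0.25;-1 0 0 0 0 0 -0.25;-1 0 0 0 0 0 -0.25;-1 0 0 0 0 0 -0.25;-1 0 0 0 0 0 -0.25;-1 0 0 0 0 0 -0.25;-1 0 0 0 0 0 -0.25"

```text
time: 43.3
tool_pos: [616.0, 131.9, 2.4]
tcp_rot: [-3.141, -0.0, 1.568]
contact_force: [-0.1, 0.5, -0.1]
grip_width: 91.9
finger_force: 0.0
```

Call:
step_arm --series "0.3 0 0 0 0 0 0;0.6 0 0 0 0 0 0;1 0 0 0 0 0 0;1 0 0 0 0 0 0;1 0 0 0 0 0 0;1 0 0 0 0 0 0;1 0 0 0 0 0 0"

```text
time: 44.0
tool_pos: [616.2, 132.0, 2.6]
tcp_rot: [3.141, -0.0, 1.57]
contact_force: [1.1, -0.1, -0.5]
grip_width: 62.1
finger_force: 30.0
```

Call:
step_arm --series "1 0 0 -0.3 0 0 0;1 0 0 -0.7 0 0 0;1 0 0 -1 0 0 0;1 0 0 -1 0 0 0"

```text
time: 44.4
tool_pos: [618.3, 132.2, 86.2]
tcp_rot: [3.135, -0.001, 1.57]
contact_force: [0.9, -0.7, -1.3]
grip_width: 61.7
finger_force: 30.0
```

Call:
step_arm --series "1 0 0 -0.5 0 0 0;1 0 0 -1 0 0 0;1 0 0 -1 0 0 0"

```text
time: 44.7
tool_pos: [618.7, 132.2, 167.3]
tcp_rot: [3.132, -0.001, 1.57]
contact_force: [1.3, -0.9, -0.5]
grip_width: 61.8
finger_force: 30.0
```

Call:
step_arm --series "1 -0.4 -0.13 -0.3 0 0 0;1 -0.947 -0.267 -0.3 0 0 0;1 -0.947 -0.267 -0.3 0 0 0"

```text
time: 45.0
tool_pos: [593.3, 51.9, 185.3]
tcp_rot: [-3.139, 0.002, 1.566]
contact_force: [0.4, 0.8, -1.5]
grip_width: 61.9
finger_force: 30.0
```

Call:
step_arm --series "1 -0.47 -0.13 0 0 0 0;1 -0.947 -0.267 0 0 0 0;1 -0.947 -0.267 0 0 0 0"

```text
time: 45.3
tool_pos: [571.5, -23.1, 184.5]
tcp_rot: [-3.138, 0.001, 1.566]
contact_force: [-0.5, 0.7, -1.2]
grip_width: 61.9
finger_force: 30.0
```

Call:
step_arm --series "1 -0.47 -0.13 0 0 0 0;1 -0.947 -0.267 0 0 0 0;1 -0.947 -0.267 0 0 0 0"

```text
time: 45.6
tool_pos: [550.5, -98.3, 184.8]
tcp_rot: [-3.139, 0.0, 1.566]
contact_force: [0.1, 0.9, -1.6]
grip_width: 62.0
finger_force: 30.0
```

Call:
step_arm --series "1 -0.47 -0.13 0 0 0 0;1 -0.947 -0.267 0 0 0 0;1 -0.947 -0.267 0 0 0 0"

```text
time: 45.9
tool_pos: [529.5, -173.7, 185.1]
tcp_rot: [-3.14, 0.0, 1.566]
contact_force: [0.4, 1.3, -0.2]
grip_width: 61.7
finger_force: 30.0
```

Call:
step_arm --series "1 -0.47 -0.13 0 0 0 0;1 -0.947 -0.267 0 0 0 0;1 -0.947 -0.267 0 0 0 0"

```text
time: 46.2
tool_pos: [508.3, -249.2, 185.2]
tcp_rot: [-3.14, 0.0, 1.567]
contact_force: [0.2, 0.1, -0.2]
grip_width: 62.1
finger_force: 30.0
```

Call:
step_arm --series "1 -0.4 -0.13 0 0 0 0;1 -0.8 -0.23 0 0 0 0;1 -0.947 -0.267 0 0 0 0;1 -0.947 -0.267 0.05 0 0 0;1 -0.947 -0.267 0.1 0 0 0;1 -0.947 -0.267 0.1 0 0 0;1 -0.947 -0.267 0.1 0 0 0;1 -0.947 -0.267 0.1 0 0 0"

```text
time: 47.0
tool_pos: [488.0, -321.7, 178.7]
tcp_rot: [3.141, -0.0, 1.571]
contact_force: [-0.5, -0.1, -1.4]
grip_width: 62.1
finger_force: 30.0
```

Descend 178.7 → 158.3, then seat at about 157.6.

Call:
step_arm --series "1 -0.01 0 0.06 0 0 0;1 -0.01 0 0.11 0 0 0;1 -0.01 0 0.15 0 0 0;1 -0.01 0 0.19 0 0 0;1 -0.01 0 0.22 0 0 0;1 -0.01 0 0.25 0 0 0;1 -0.01 0 0.25 0 0 0;1 -0.01 0 0.25 0 0 0"

```text
time: 47.8
tool_pos: [487.6, -323.4, 158.5]
tcp_rot: [3.142, -0.0, 1.57]
contact_force: [-0.8, -0.7, -1.8]
grip_width: 61.9
finger_force: 30.0
```

Call:
step_arm --series "1 0 0 0.01 0 0 0;1 0 0 0.02 0 0 0;1 0 0 0.02 0 0 0;1 0 0 0.02 0 0 0"

```text
time: 48.2
tool_pos: [487.7, -323.5, 157.4]
tcp_rot: [3.141, 0.001, 1.57]
contact_force: [-1.0, 0.7, 3.5]
grip_width: 62.1
finger_force: 30.0
```

Call:
step_arm --series "0 0 0 0 0 0 0;-1 0 0 0 0 0 0;-1 0 0 0 0 0 0;-1 0 0 0 0 0 0;-1 0 0 0 0 0 0;-1 0 0 -0.4 0 0 0;-1 0 0 -1 0 0 0;-1 0 0 -1 0 0 0;-1 0 0 -1 0 0 0"

```text
time: 49.1
tool_pos: [488.0, -323.7, 237.9]
tcp_rot: [3.14, 0.002, 1.57]
contact_force: [0.6, 0.5, -1.5]
grip_width: 92.2
finger_force: 0.0
```

```bash
python3 st.py 199
```

```text
49.1 [ 488.  -323.7  237.9] [3.14e+00 2.00e-03 1.57e+00]
147 (array([ 487.62014656, -323.34180518]), np.float64(1.0613759451397629)) [195.6 198.4 200.7]
slope [ 1.00000e-03 -3.00000e-03  1.98359e+02]
```

Call:
step_arm --series "-1 0.5 -0.05 0 0 0 0;-1 0.952 -0.115 0 0 0 0;-1 0.952 -0.115 0 0 0 0"

```text
time: 49.45
tool_pos: [477.2, -243.1, 235.5]
tcp_rot: [-3.139, -0.004, 1.573]
contact_force: [-0.8, 0.2, 1.0]
grip_width: 91.9
finger_force: 0.0
```

Call:
step_arm --series "-1 0.5 -0.05 0 0 0 0;-1 0.952 -0.115 0 0 0 0;-1 0.952 -0.115 0 0 0 0"

```text
time: 49.75
tool_pos: [468.3, -167.9, 235.9]
tcp_rot: [-3.139, -0.002, 1.573]
contact_force: [-0.1, -0.5, 0.1]
grip_width: 91.7
finger_force: 0.0
```

Call:
step_arm --series "-1 0.5 -0.05 0 0 0 0;-1 0.952 -0.115 0.5 0 0 0;-1 0.952 -0.115 1 0 0 0"

```text
time: 50.05
tool_pos: [460.5, -93.2, 156.6]
tcp_rot: [3.139, 0.0, 1.572]
contact_force: [-0.1, -0.2, -0.7]
grip_width: 91.9
finger_force: 0.0
```

Call:
step_arm --series "-1 0.952 -0.115 0 0 0 0.25;-1 0.952 -0.115 0 0 0 0.25;-1 0.952 -0.115 0 0 0 0.25;-1 0.952 -0.115 0 0 0 0.25;-1 0.952 -0.115 0.5 0 0 0.25;-1 0.952 -0.115 0.5 0 0 0.25;-1 0.952 -0.115 1 0 0 0.25;-1 0.952 -0.115 1 0 0 0.25;-1 0.952 -0.115 1 0 0 0.25;-1 0.952 -0.115 1 0 0 0.25;-1 0.952 -0.115 1 0 0 0.25;-1 0.952 -0.115 1 0 0 0.25;-1 0.952 -0.115 1 0 0 0.25;-1 0.952 -0.115 1 0 0 0.25"

```text
time: 51.45
tool_pos: [451.0, -19.0, 76.6]
tcp_rot: [-3.141, 0.001, 0.001]
contact_force: [-0.1, 0.5, -0.7]
grip_width: 91.8
finger_force: 0.0
```

Call:
step_arm --series "-1 0 0 0.4 0 0 0;-1 0 0 0.7 0 0 0;-1 0 0 0.85 0 0 0;-1 0 0 0.92 0 0 0;-1 0 0 0.93 0 0 0;-1 0 0 0.94 0 0 0;-1 0 0 0.94 0 0 0;0.3 0 0 0.94 0 0 0;0.6 0 0 0.94 0 0 0;1 0 0 0.94 0 0 0;1 0 0 0.94 0 0 0;1 0 0 0.94 0 0 0;1 0 0 0.94 0 0 0;1 0 0 0.94 0 0 0"

```text
time: 52.85
tool_pos: [451.0, -18.6, 1.7]
tcp_rot: [-3.141, -0.0, -0.001]
contact_force: [0.0, 0.4, -0.0]
grip_width: 40.3
finger_force: 0.0
```

Call:
step_arm --series "-1 0 0 0 0 0 0;-1 0 0 0 0 0 0;-1 0 0 0 0 0 0;-1 0 0 0 0 0 -0.25;-1 0 0 0 0 0 -0.25;-1 0 0 0 0 0 -0.25;-1 0 0 0 0 0 -0.25;-1 0 0 0 0 0 -0.25;-1 0 0 0 0 0 -0.25;-1 0 0 0 0 0 -0.25;-1 0 0 0 0 0 -0.25;-1 0 0 0 0 0 -0.25;-1 0 0 0 0 0 -0.25;-1 0 0 0 0 0 -0.25;-1 0 0 0 0 0 -0.25;-1 0 0 0 0 0 -0.25"

```text
time: 54.45
tool_pos: [451.0, -18.6, 1.7]
tcp_rot: [3.142, -0.0, 1.568]
contact_force: [-0.1, -0.0, -1.2]
grip_width: 91.9
finger_force: 0.0
```

Call:
step_arm --series "0.3 0 0 0 0 0 0;0.6 0 0 0 0 0 0;1 0 0 0 0 0 0;1 0 0 0 0 0 0;1 0 0 0 0 0 0;1 0 0 0 0 0 0;1 0 0 0 0 0 0"

```text
time: 55.15
tool_pos: [451.0, -18.7, 1.7]
tcp_rot: [3.142, -0.0, 1.57]
contact_force: [-0.5, 0.1, -0.2]
grip_width: 40.2
finger_force: 0.0
```

Run:
```python
from h import *
c=vision.capture("scene"); a=c["frame"][120:240,250:410,::-1]; cv2.imwrite("pics/l1.png",cv2.resize(a,(800,600),interpolation=cv2.INTER_CUBIC))
for n in("scene","top"):
    c=vision.capture(n); print([(round(m["p"],2),at_z(c,m["position"],18)[0].round(1)) for m in models.pinpoint(c,"lid_c")[:2]])
```

```text
[]
[]
```

View pics/l1.png

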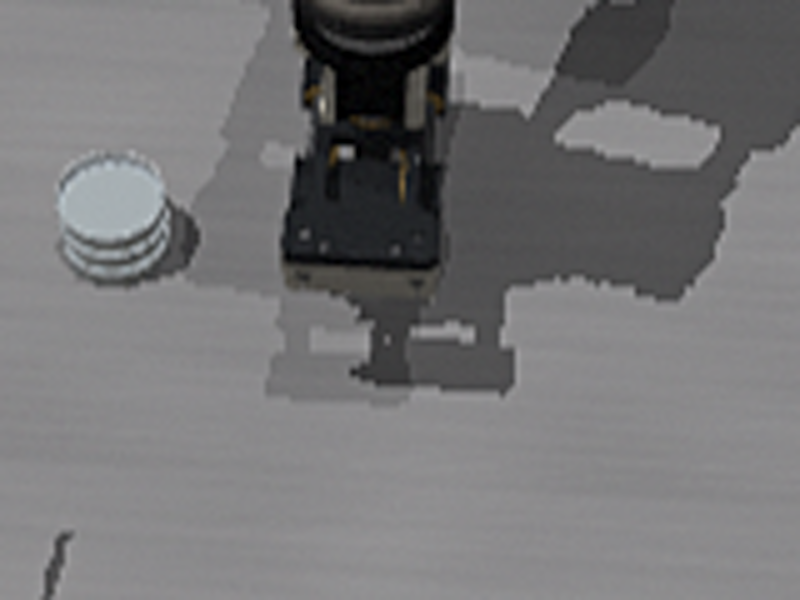

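Call:
step_arm --series "-1 0 0 0 0 0 0;-1 0 0 0 0 0 0;-1 0 0 0 0 0 0;-1 0 0 0 0 0 0;-1 0 0 0 0 0 0;-1 0 0 0 0 0 0;-1 0 0 0 0 0 0;-1 0 0 -0.4 0 0 0;-1 0 0 -1 0 0 0;-1 0 0 -1 0 0 0"

```text
time: 56.4
tool_pos: [454.5, -19.3, 86.5]
tcp_rot: [3.132, 0.002, 1.57]
contact_force: [0.0, 0.6, 0.1]
grip_width: 90.9
finger_force: 0.0
```

Call:
step_arm --series "-1 0.5 0 -0.5 0 0 0;-1 1 0 -0.9 0 0 0;-1 1 0 -0.9 0 0 0"

```text
time: 56.7
tool_pos: [452.6, 64.0, 156.8]
tcp_rot: [3.135, -0.001, 1.573]
contact_force: [1.2, 0.2, 0.3]
grip_width: 91.5
finger_force: 0.0
```

Run:
```python
from h import *
o=readout.get_obs(); print(o["time"],o["tool_pos"],o["grip_width"])
for n in("top","scene"):
    c=vision.capture(n); P=cloud(c); print([(round(m["p"],2),at_z(c,m["position"],18)[0].round(1)) for m in models.pinpoint(c,"lid_c")[:2]])
    m=(c["depth"]>0)&(abs(P[...,2]-24)<4)&(P[...,0]>370)&(P[...,0]<560)&(P[...,1]<90)&(P[...,1]>-110); Q=P[m]
    if len(Q)>10: print(len(Q),fit(cv2.convexHull(Q[:,:2].astype(np.float32))[:,0],Q[:,:2].mean(0),32))
a=c["frame"][120:240,250:410,::-1]; cv2.imwrite("pics/l2.png",cv2.resize(a,(800,600),interpolation=cv2.INTER_CUBIC))
```

```text
56.7 [452.61793435  64.04061286 156.80063442] 91.52708006938012
[(0.73, array([444.7, -12.4,  18. ]))]
223 (array([449.56800228, -16.83004956]), np.float64(6.045980094550897))
[(0.91, array([441.5, -19.9,  18. ]))]
326 (array([451.4475005 , -19.14000562]), np.float64(1.0784069554407136))
```

View pics/l2.png

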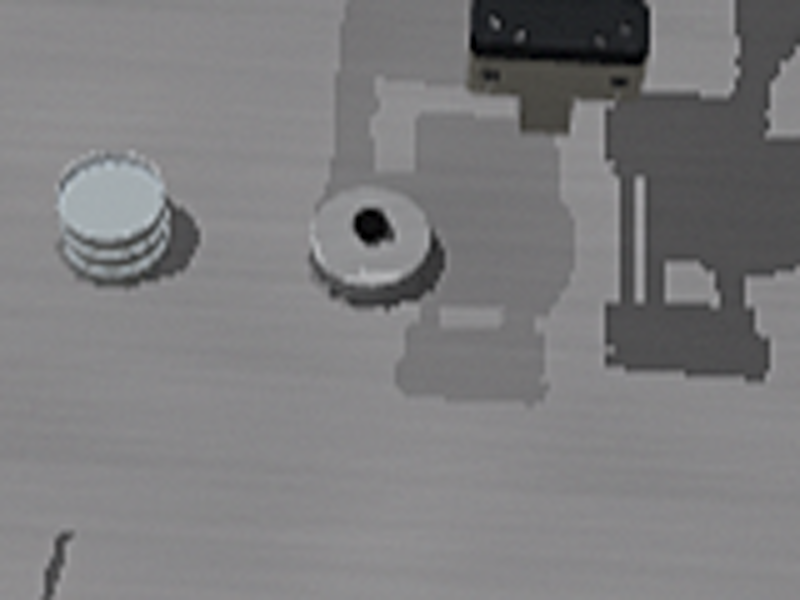

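Call:
step_arm --series "-1 -0.5 0 0 0 0 0.25;-1 -1 0 0 0 0 0.25;-1 -1 0 0 0 0 0.25;-1 -1 0 0.4 0 0 0.25;-1 -1 0 0.8 0 0 0.25;-1 -1 0 0.9 0 0 0.25;-1 -1 0 0.9 0 0 0.25;-1 -1 0 0.9 0 0 0.25;-1 -1 0 0.9 0 0 0.25;-1 -1 0 0.9 0 0 0.25;-1 -1 0 0.9 0 0 0.25;-1 -1 0 0.9 0 0 0.25"

```text
time: 58.1
tool_pos: [449.8, -19.7, 80.3]
tcp_rot: [-3.141, 0.003, -0.003]
contact_force: [-0.0, -0.3, 0.1]
grip_width: 91.9
finger_force: 0.0
```

Call:
step_arm --series "-1 0 0 0.4 0 0 0;-1 0 0 0.8 0 0 0;-1 0 0 0.93 0 0 0;-1 0 0 0.96 0 0 0;-1 0 0 0.98 0 0 0;-1 0 0 0.98 0 0 0"

```text
time: 58.7
tool_pos: [451.7, -18.9, 4.1]
tcp_rot: [3.141, -0.002, -0.0]
contact_force: [0.0, 0.1, 0.7]
grip_width: 91.7
finger_force: 0.0
```

Call:
step_arm --series "-1 0 0 0.05 0 0 0;-1 0 0 0.07 0 0 0;-1 0 0 0.07 0 0 0"

```text
time: 59.0
tool_pos: [451.0, -18.6, -2.2]
tcp_rot: [-3.142, -0.0, -0.001]
contact_force: [-0.1, 0.1, -0.9]
grip_width: 91.7
finger_force: 0.0
```

Call:
step_arm --series "-1 0 0 0.04 0 0 0;-1 0 0 0.07 0 0 0;-1 0 0 0.1 0 0 0;-1 0 0 0.1 0 0 0"

```text
time: 59.4
tool_pos: [450.7, -18.6, -10.7]
tcp_rot: [-3.141, 0.001, -0.001]
contact_force: [-0.3, 0.4, 1.0]
grip_width: 91.6
finger_force: 0.0
```

Call:
step_arm --series "0.3 0 0 0 0 0 0;0.3 0 0 0 0 0 0;0.3 0 0 0 0 0 0;0.3 0 0 0 0 0 0;0.3 0 0 0 0 0 0;0.3 0 0 0 0 0 0"

```text
time: 60.0
tool_pos: [451.1, -18.7, -10.2]
tcp_rot: [-3.142, -0.0, -0.001]
contact_force: [-0.9, 0.0, -0.4]
grip_width: 62.7
finger_force: 30.0
```

Call:
step_arm --series "-1 0 0 0 0 0 0;-1 0 0 0 0 0 0;-1 0 0 0 0 0 0;-1 0 0 0 0 0 -0.25;-1 0 0 0 0 0 -0.25;-1 0 0 0 0 0 -0.25;-1 0 0 0 0 0 -0.25;-1 0 0 0 0 0 -0.25;-1 0 0 0 0 0 -0.25;-1 0 0 0 0 0 -0.25;-1 0 0 0 0 0 -0.25;-1 0 0 0 0 0 -0.25;-1 0 0 0 0 0 -0.25;-1 0 0 0 0 0 -0.25;-1 0 0 0 0 0 -0.25;-1 0 0 0 0 0 -0.25"

```text
time: 61.6
tool_pos: [451.0, -18.6, -10.3]
tcp_rot: [3.142, -0.0, 1.568]
contact_force: [0.4, 0.0, 0.3]
grip_width: 91.7
finger_force: 0.0
```

Call:
step_arm --series "0.3 0 0 0 0 0 0;0.3 0 0 0 0 0 0;0.3 0 0 0 0 0 0;0.3 0 0 0 0 0 0;0.3 0 0 0 0 0 0;0.5 0 0 0 0 0 0;0.5 0 0 0 0 0 0"

```text
time: 62.3
tool_pos: [451.1, -18.7, -10.3]
tcp_rot: [3.141, -0.0, 1.57]
contact_force: [-0.5, -0.2, -1.2]
grip_width: 63.0
finger_force: 30.0
```

Call:
step_arm --series "0.5 0 0 -0.3 0 0 0;0.5 0 0 -0.7 0 0 0;0.5 0 0 -1 0 0 0;0.5 0 0 -1 0 0 0"

```text
time: 62.7
tool_pos: [452.9, -19.0, 72.3]
tcp_rot: [3.136, 0.001, 1.57]
contact_force: [-0.6, 0.3, -0.3]
grip_width: 63.0
finger_force: 30.0
```

Call:
step_arm --series "0.5 0 0 -0.5 0 0 0;0.5 0 0 -1 0 0 0;0.5 0 0 -1 0 0 0"

```text
time: 63.0
tool_pos: [453.6, -19.2, 153.1]
tcp_rot: [3.134, 0.002, 1.57]
contact_force: [0.9, 0.5, -1.1]
grip_width: 62.7
finger_force: 30.0
```

Call:
step_arm --series "0.5 0 0 -0.5 0 0 0;0.5 -0.4 0.05 -0.7 0 0 0;0.5 -0.952 0.114 -0.7 0 0 0;0.5 -0.952 0.114 -0.7 0 0 0"

```text
time: 63.4
tool_pos: [460.4, -98.8, 204.5]
tcp_rot: [-3.141, 0.001, 1.566]
contact_force: [-0.4, 0.4, -1.3]
grip_width: 62.7
finger_force: 30.0
```

Call:
step_arm --series "0.5 -0.47 0.057 0 0 0 0;0.5 -0.952 0.114 0 0 0 0;0.5 -0.952 0.114 0 0 0 0"

```text
time: 63.7
tool_pos: [468.9, -174.1, 203.6]
tcp_rot: [-3.139, -0.0, 1.566]
contact_force: [0.0, 0.2, -1.6]
grip_width: 63.3
finger_force: 30.0
```

Call:
step_arm --series "0.5 -0.47 0.057 0 0 0 0;0.5 -0.952 0.114 0 0 0 0;0.5 -0.952 0.114 0 0 0 0"

```text
time: 64.0
tool_pos: [478.0, -249.8, 203.6]
tcp_rot: [-3.14, -0.0, 1.567]
contact_force: [0.5, -0.4, -0.8]
grip_width: 62.7
finger_force: 30.0
```

Call:
step_arm --series "0.5 -0.4 0.05 0 0 0 0;0.5 -0.8 0.1 0 0 0 0;0.5 -0.952 0.114 0 0 0 0;0.5 -0.952 0.114 0.03 0 0 0;0.5 -0.952 0.114 0.05 0 0 0;0.5 -0.952 0.114 0.05 0 0 0;0.5 -0.952 0.114 0.05 0 0 0;0.5 -0.952 0.114 0.05 0 0 0"

```text
time: 64.8
tool_pos: [487.4, -322.5, 202.0]
tcp_rot: [3.141, 0.0, 1.571]
contact_force: [-0.3, 0.7, -1.7]
grip_width: 63.0
finger_force: 30.0
```

Lower from 202.0 toward 181.3, then seat.

Call:
step_arm --series "0.5 -0.01 0.004 0.06 0 0 0;0.5 -0.01 0.004 0.11 0 0 0;0.5 -0.01 0.004 0.15 0 0 0;0.5 -0.01 0.004 0.19 0 0 0;0.5 -0.01 0.004 0.22 0 0 0;0.5 -0.01 0.004 0.25 0 0 0;0.5 -0.01 0.004 0.25 0 0 0;0.5 -0.01 0.004 0.25 0 0 0"

```text
time: 65.6
tool_pos: [487.6, -324.2, 181.7]
tcp_rot: [3.142, -0.0, 1.57]
contact_force: [-0.4, -0.2, -1.7]
grip_width: 62.8
finger_force: 30.0
```

Call:
step_arm --series "0.5 0 0 0.01 0 0 0;0.5 0 0 0.02 0 0 0;0.5 0 0 0.02 0 0 0;0.5 0 0 0.02 0 0 0"

```text
time: 66.0
tool_pos: [487.7, -324.3, 180.7]
tcp_rot: [3.141, 0.001, 1.57]
contact_force: [-1.7, 0.8, 3.2]
grip_width: 63.1
finger_force: 30.0
```

Seated at the expected height with a small contact force. Release, rise and check.

Call:
step_arm --series "0 0 0 0 0 0 0;-1 0 0 0 0 0 0;-1 0 0 0 0 0 0;-1 0 0 0 0 0 0;-1 0 0 0 0 0 0;-1 0 0 -0.4 0 0 0;-1 0 0 -1 0 0 0;-1 0 0 -1 0 0 0;-1 0 0 -1 0 0 0"

```text
time: 66.9
tool_pos: [488.0, -324.4, 261.1]
tcp_rot: [3.14, 0.002, 1.57]
contact_force: [0.1, -0.3, -1.2]
grip_width: 91.9
finger_force: 0.0
```

Call:
step_arm --series "-1 0.5 0 0 0 0 0;-1 1 0 0 0 0 0;-1 1 0 0 0 0 0;-1 1 0 0 0 0 0;-1 1 0 0 0 0 0;-1 1 0 0 0 0 0"

```text
time: 67.5
tool_pos: [487.4, -245.0, 259.4]
tcp_rot: [-3.141, -0.0, 1.569]
contact_force: [0.0, 0.8, -0.0]
grip_width: 91.8
finger_force: 0.0
```

```bash
sed -i 's/,30), np/,32), np/' st.py; python3 st.py 215
python3 - <<'E'
from h import *
c=vision.capture("scene"); a=c["frame"][80:230,140:340,::-1]; cv2.imwrite("pics/e1.png",cv2.resize(a,(800,600),interpolation=cv2.INTER_CUBIC))
E
```

```text
67.5 [ 487.4 -245.   259.4] [-3.141 -0.     1.569]
447 (array([ 487.55256896, -324.27306248]), np.float64(1.3105166119050247)) [213.5 215.6 217.3]
slope [-4.00000e-03 -1.00000e-03  2.15497e+02]
```

View pics/e1.png

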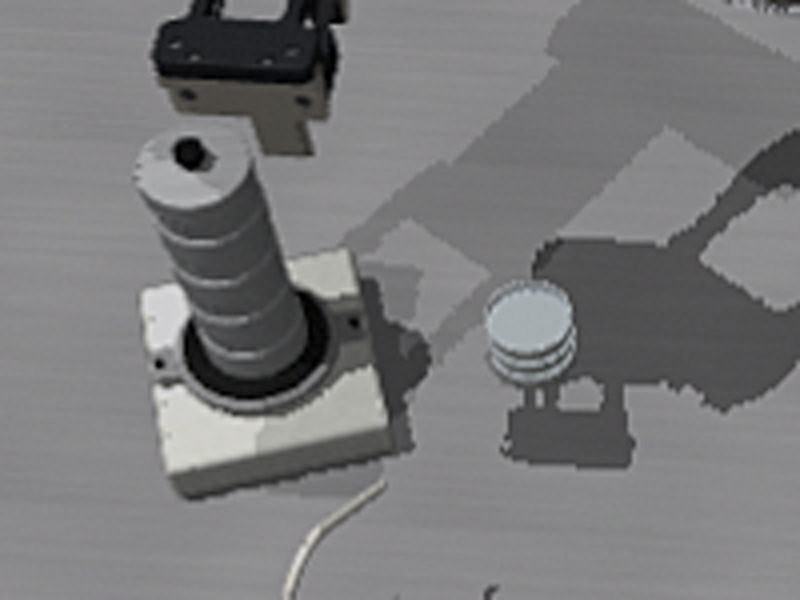

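The picture shows all five parts stacked with even seams, lid at about (190,165) and level at 215 mm, clear of the gripper.

```bash
python3 -c "
from plant import order; print(order.close_job())"
```

```text
the job is handed in; nothing more can be done
None
```

The job is handed in with all five parts stacked in order on the shaker pad; the last camera check showed the lid level at the expected 215 mm height, but the hand-in gave no pass or fail result.

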